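Lay out a chocolate tasting

TASK

Lay out the tasting with the loose chocolates on the wooden counter: stand one cream-filled chocolate cup upright in the middle of each round white dish, and lay one short chocolate log, flat side down, in the middle of each oblong slate, lengthwise along it. Leave the two longer rolled chocolate sticks where they lie. Never tip a cup, and set every piece down on its dish rather than dropping it.

Things in the scene. Friction and masses are not known exactly. Their poses are not given: they have to be found in the camera images.
- cup_0: one of two alike fluted brown chocolate cups with pale cream filling, round, 37 mm across the rim at the top, narrower at the foot, 28 mm high, about 14 g, loose. Origin: centre of the underside; z up. Grip it across the rim, at any yaw.
- cup_1: one of two alike fluted brown chocolate cups with pale cream filling, round, 37 mm across the rim at the top, narrower at the foot, 28 mm high, about 14 g, loose. Origin: centre of the underside; z up. Grip it across the rim, at any yaw.
- log_0: one of two alike short moulded chocolate logs, plain brown, flat underside and rounded top, 42 mm long (its y axis), 18 mm wide (its x axis), 16 mm high, about 13 g, loose. Origin: centre of the underside; z up. Grip it across the 18 mm width.
- log_1: one of two alike short moulded chocolate logs, plain brown, flat underside and rounded top, 42 mm long (its y axis), 18 mm wide (its x axis), 16 mm high, about 13 g, loose. Origin: centre of the underside; z up. Grip it across the 18 mm width.
- roll_0: one of two alike rolled chocolate sticks, slim round rods 64 mm long (its y axis) and 17 mm thick, 18 mm high: longer than the logs. Origin: centre of the underside. Not wanted: it stays where it lies.
- roll_1: one of two alike rolled chocolate sticks, slim round rods 64 mm long (its y axis) and 17 mm thick, 18 mm high: longer than the logs. Origin: centre of the underside. Not wanted: it stays where it lies.
- round_dish_0: one of two alike round white ceramic dishes with a fine brass line round the rim, 76 mm across, 8 mm high, flat top without a raised rim, fixed to the counter. Origin: centre of the underside, so the top is 8 mm above it. Fixed things also stand among the pieces: a white bell (80 mm across, 60 high), a small bowl of cacao (63 x 85, 43 high), a card stand at the front (57 high).
- round_dish_1: one of two alike round white ceramic dishes with a fine brass line round the rim, 76 mm across, 8 mm high, flat top without a raised rim, fixed to the counter. Origin: centre of the underside, so the top is 8 mm above it.
- slate_0: one of two alike oblong slates, very dark grey, almost black, 76 mm long (its y axis), 44 mm wide (its x axis), 8 mm high with a flat top, fixed to the counter. Origin: centre of the underside, so the top is 8 mm above it.
- slate_1: one of two alike oblong slates, very dark grey, almost black, 76 mm long (its y axis), 44 mm wide (its x axis), 8 mm high with a flat top, fixed to the counter. Origin: centre of the underside, so the top is 8 mm above it.

How it is judged:
By the outcome, as a careful person would: the job done as asked, in the order asked, and still so for the second after the job is handed in, with the robot touching nothing.
It also fails if it takes over 88 s, if anything falls off the work surface, if the arm or the gripper's body presses on something with over 40 N, if the wrist force passes 120 N, or if a joint passes its speed limit or range.

ROBOT

A 7-joint arm with a two-finger parallel gripper is mounted at the origin on a cart in front of the work surface, level with it; the furniture and walls round the work are solid. World frame = base frame: x ahead of the robot, y to its left, z up, the work surface at z = 0. Lengths are in m, angles in rad, forces in N, time in s.
With the tool pointing down it reaches from about 0.4 to 0.875 m from the base axis. Payload 19.3 kg.
Tool frame: the origin (TCP) lies at the very end of the fingers, on their centre line; the grasp point (between the pads) lies 19 mm behind it; z points along the fingers, y is the line along which they close (so a half turn about z gives the same grasp; the last joint's range is limited). The gripper opens to 85 mm and grips with 20 to 120 N. Pads are 22 mm wide; open, the fingers measure 114 mm over their backs; the gripper's body (76 mm by 85 mm) begins 54 mm behind the grasp point. The pads swing forward as they close: fully open they stand 13 mm farther back than shut.
Start: joints at [-1.389, 0.521, -0.036, 1.599, 0.021, 1.021, -0.113], TCP at [0.156, 0.605, 0.231] pointing down, gripper open.
Joint ranges: [-2.91, 2.91], [-0.3, 2.13], [-1.5, 1.42], [0.17, 2.43], [-1.26, 4.41], [0.16, 1.93], [-2.52, 2.52]. Speed limits (rad/s): [1.89, 1.89, 2.39, 2.39, 3.01, 3.01, 3.01].

INTERFACE

Orientations are given as [roll, pitch, yaw] about the fixed x, y, z axes, in that order (R = Rz(yaw) Ry(pitch) Rx(roll)).
In Python, from workcell import bot gives the robot as it stands.
- The arm moves only by the shell command python3 -m crank 'ROWS' [FORCE]. ROWS is a JSON object of lists of equal length, an entry for each row: "travel": the shift along the world's x, y, z in cm, a list of three; "turn": the turn, a rotation vector about the world's x, y, z in degrees, a list of three; "gripper": the closure, from 0 (fully open) to 1 (shut). A call has exactly 5 rows; each row is the pose to reach, as a shift and turn from the pose commanded when the call began; what a row does not reach only later rows make up. A row lasts 1/10 s, in which the tool goes at most 50 mm and 8.59 degrees, less where a joint would pass 70% of its speed; a pose out of reach is approached as far as the arm can. A call with a gripper value outside its range is refused whole. The fingers move at their own pace and stop on an object; FORCE is the grip in N (left out, the last holds). Time passes only in rows, so rows that repeat a pose let the fingers close, or fill a call up. It gives the time, the measured TCP pose, the force, the opening and the grip force at its end, in the units of the state.
- bot.observe(): the state, without advancing time (a new reading comes with each control period).
- bot.grab_frame(name): name is "scene" or "top" or "wrist"; returns a dict with "pixels" (384x512x3 uint8, red, green, blue), "fx", "fy", "cx", "cy" (pixels), "extrinsics" (4x4, takes a point from world to camera coordinates). Camera axes: x right, y down, z forward; pixel columns grow to the right and rows downward; lengths in m; the calibration is good to about 2 mm. A picture is of the moment at which its call begins. There is no depth.
- bot.job_done(): hands the job in; it is judged then, once.
The state is a dict: "clock": time; "qpos": joint angles; "qd": joint speeds; "joint_efforts": joint torques, N m; "position": TCP position; "tool_rot": TCP orientation; "force": force on the tool from outside, world axes, zero at the start; "moment": the same for the moment, N m; "grip_width": finger opening in m; "finger_force": force on a finger pad.
Only numpy, scipy, OpenCV 4.12 (cv2) and the standard library are available. Lean on these libraries where they do the work, as an engineer would, in place of code of your own. Each camera call takes 0.05 s, during which the arm holds its last target. There are 200 camera calls.

## Working session

There is one attempt and no reset: what is moved stays moved. The work goes in short steps, Python scripts to look and compute and a shell command to move; the robot and the scene stay as the last step left them, time stands still between calls to the robot, and variables do not carry over. Pictures are saved under pics/ and viewed, at most 14 in all, crops included, and the job is handed in when it is done.

```bash
mkdir -p pics; ls; python3 - <<'E'
from workcell import bot
import cv2,json
print(bot.observe())
for n in ("top","scene"):
    f=bot.grab_frame(n)
    print(n,f["fx"],f["fy"],f["cx"],f["cy"],f["extrinsics"])
    cv2.imwrite(f"pics/{n}0.png",cv2.resize(f["pixels"][:,:,::-1],(800,600),interpolation=cv2.INTER_CUBIC))
    cv2.imwrite(f"pics/{n}0_raw.png",f["pixels"][:,:,::-1])
E
```

```text
pics
{'clock': 0.0, 'qpos': array([-1.38920841,  0.52203294, -0.03630153,  1.5999708 ,  0.02120679,
        1.02107074, -0.11280601]), 'qd': array([-1.25738859e-03, -1.30366244e-03, -6.55200448e-04, -3.29416526e-04,
        5.06817964e-05,  2.08960025e-03, -8.49530508e-05]), 'joint_efforts': array([ 1.10249421e-04, -9.27113986e+01,  1.97979659e+00, -3.69957519e+01,
        1.77861104e-02,  7.99592526e-03,  3.27701173e-05]), 'position': array([0.15568221, 0.60497796, 0.23072754]), 'tool_rot': array([-3.14049999e+00,  9.48943116e-05,  2.88976925e+00]), 'force': array([-0.1096757 ,  0.13817417, -0.13576759]), 'moment': array([-0.0341209 ,  0.01360092, -0.01942059]), 'finger_force': 0.0, 'grip_width': 0.08552471580526183}
top 438.5167893749603 438.5167893749603 260.62145059303606 188.32074078012516 [[ 0.07651249 -0.9970555   0.00511652 -0.04307246]
 [-0.9733779  -0.07580552 -0.21630764  0.53390419]
 [ 0.21605858  0.01156993 -0.97631185  0.90827349]
 [ 0.          0.          0.          1.        ]]
scene 380.6276534468842 380.6276534468842 253.14124464387857 190.56232429967477 [[-0.58416188 -0.81159558  0.00821651  0.32864277]
 [-0.38423552  0.26761562 -0.88359773  0.2474708 ]
 [ 0.71492515 -0.51932118 -0.4681747   0.54244243]
 [ 0.          0.          0.          1.        ]]
```

View pics/top0.png

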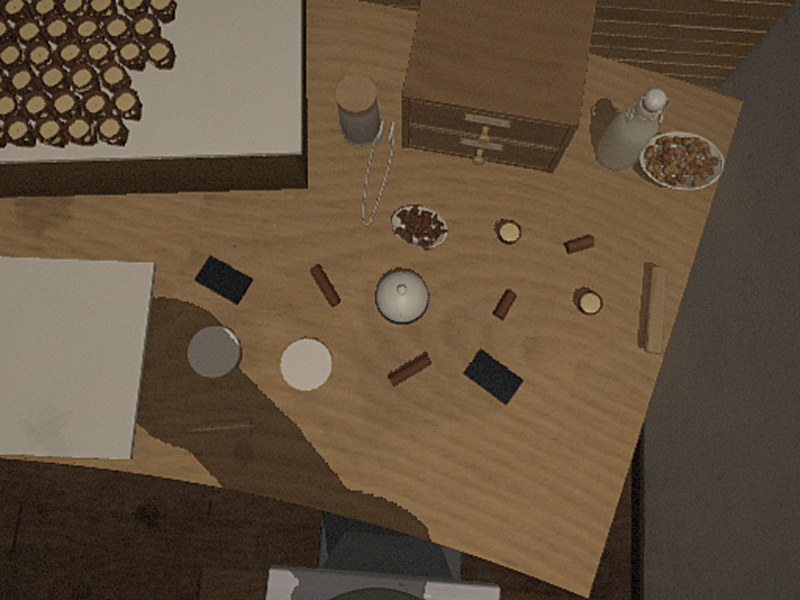

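View pics/scene0.png

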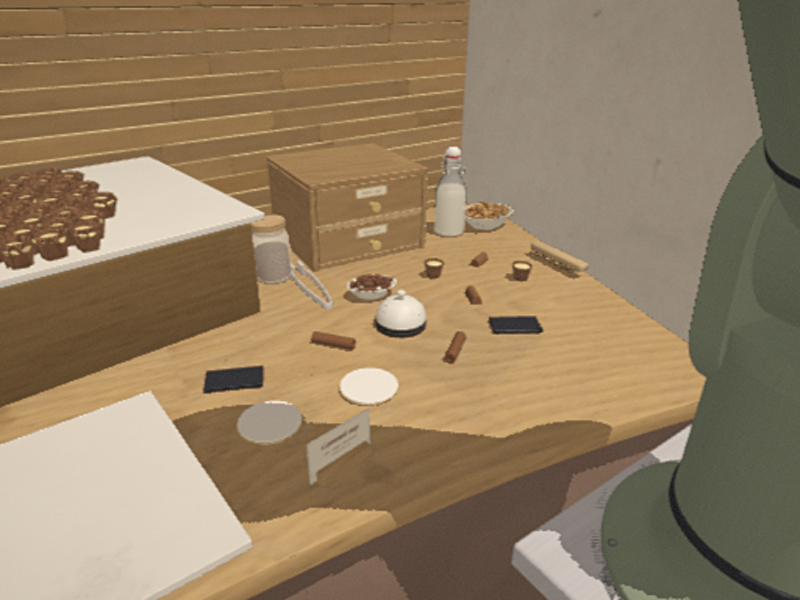

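The top view (800x600) shows cups at (509,232) and (590,302), and logs at (579,243) and (504,304). The rolls are at (325,285) and (409,368), the slates at (224,280) and (493,377), and the dishes at (214,352) and (306,364). The bell is at (402,296) and the bowl at (420,226). The scene view shows the card stand in front of the dishes and agrees with this layout.

```bash
cat > h.py <<'E'
import numpy as np,cv2
from workcell import bot
def world(f,uv,z):
    E=f["extrinsics"];R,t=E[:3,:3],E[:3,3]
    c=-R.T@t;d=R.T@np.array([(uv[0]-f["cx"])/f["fx"],(uv[1]-f["cy"])/f["fy"],1])
    return (c+d*(z-c[2])/d[2])[:2]
def pix(f,p):
    q=f["extrinsics"][:3,:3]@np.array(p)+f["extrinsics"][:3,3]
    return f["fx"]*q[0]/q[2]+f["cx"],f["fy"]*q[1]/q[2]+f["cy"]
E
python3 - <<'E'
from h import *
f=bot.grab_frame("top");im=f["pixels"];hsv=cv2.cvtColor(im,cv2.COLOR_RGB2HSV).astype(int);g=im.astype(int)
vis=np.zeros(im.shape[:2],np.uint8)
pts=dict(cup_a=(509,232,.028),cup_b=(590,302,.028),log_a=(579,243,.008),log_b=(504,304,.008),roll_a=(325,285,.009),roll_b=(409,368,.009),slate_a=(224,280,.008),slate_b=(493,377,.008),dish_a=(214,352,.008),dish_b=(306,364,.008),bell=(402,296,.02),bowl=(420,226,.043))
print("cam",-f["extrinsics"][:3,:3].T@f["extrinsics"][:3,3])
for k,(u,v,z) in pts.items():
    u*=.64;v*=.64
    w=27 if k[0] in'sdb' else 20
    x0,y0=int(u)-w,int(v)-w
    c=g[y0:y0+2*w,x0:x0+2*w]
    lum=c.sum(2);sat=hsv[y0:y0+2*w,x0:x0+2*w,1]
    if k[:3]=='cup': m=(lum>lum[w-2:w+3,w-2:w+3].mean()*.8)&(lum>420)
    elif k[:2] in('lo','ro'): m=lum<235
    elif k[0]=='s': m=lum<140
    else: m=sat<60
    n,l,st,ce=cv2.connectedComponentsWithStats(m.astype(np.uint8))
    i=l[w,w] or 1+np.argmax(st[1:,4])
    P=np.argwhere(l==i)[:,::-1]+[x0,y0]
    vis[P[:,1],P[:,0]]=255
    W=np.array([world(f,p,z) for p in P]).astype(np.float32)
    r=cv2.minAreaRect(W*1000)
    e,V=np.linalg.eigh(np.cov(W.T)); a=np.degrees(np.arctan2(V[1,1],V[0,1]))
    print(k,"mean",W.mean(0).round(4),"rect",np.round(r[0],1),np.round(r[1],1),"longaxis deg %.1f"%(a%180),len(P), "direct",world(f,(u,v),z).round(4))
b=im[:,:,::-1].copy();b[vis>0,2]=255
cv2.imwrite("pics/seg.png",cv2.resize(b[130:270,110:430],(800,350),interpolation=cv2.INTER_NEAREST))
E
```

```text
cam [ 0.32674584 -0.01298141  1.00246611]
cup_a mean [ 0.6377 -0.145 ] rect [ 637.7 -145. ] [0. 7.] longaxis deg 94.5 4 direct [ 0.6487 -0.1451]
cup_b mean [ 0.539  -0.2655] rect [ 539.3 -266.3] [2.3 9.1] longaxis deg 85.9 8 direct [ 0.5515 -0.2675]
log_a mean [ 0.6453 -0.254 ] rect [ 645.3 -254.3] [21.1 47.9] longaxis deg 112.6 167 direct [ 0.6462 -0.2544]
log_b mean [ 0.5433 -0.1453] rect [ 543.8 -145.9] [19.6 46.3] longaxis deg 154.2 163 direct [ 0.5432 -0.1454]
roll_a mean [0.5514 0.1229] rect [551.2 122.7] [69.7 19.9] longaxis deg 35.3 236 direct [0.5512 0.1219]
roll_b mean [ 0.4365 -0.0116] rect [437.  -11.9] [22.1 67.3] longaxis deg 126.0 275 direct [ 0.4376 -0.0122]
slate_a mean [0.5487 0.2741] rect [549.1 274.1] [76.3 45.3] longaxis deg 65.8 610 direct [0.5473 0.2729]
slate_b mean [ 0.4354 -0.134 ] rect [ 435.8 -134.2] [76.2 44.6] longaxis deg 57.5 654 direct [ 0.434  -0.1345]
dish_a mean [0.4402 0.2746] rect [440.9 275.3] [71.  73.3] longaxis deg 100.9 828 direct [0.439  0.2729]
dish_b mean [0.4323 0.1384] rect [433.  138.3] [75.2 70.4] longaxis deg 12.2 842 direct [0.4319 0.1375]
bell mean [0.54   0.0066] rect [539.9   6.7] [75.1 73.5] longaxis deg 0.1 880 direct [0.5409 0.0061]
bowl mean [0.6478 0.0219] rect [649.6  21.9] [29.2 16.5] longaxis deg 19.1 50 direct [ 0.6428 -0.0125]
```

View pics/seg.png

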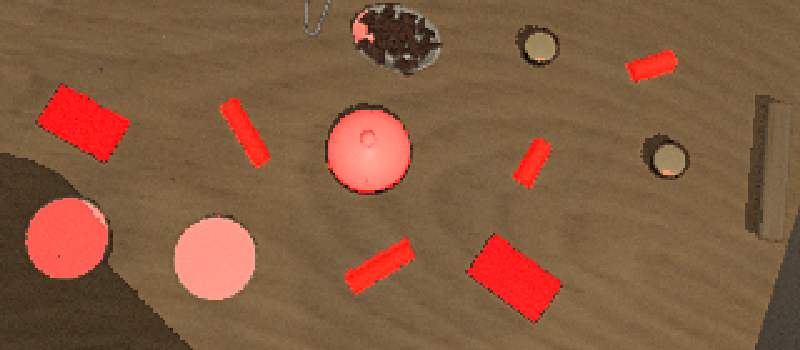

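The segmentation covers the pieces cleanly and the sizes match: slates 76x45, dishes about 73, logs about 47x20, rolls about 69x20. I'll move to a hover over the cups and logs for a wrist view.

```bash

python3 -m crank '{"travel":[[2,-4,0.1],[4.2,-8,0.2],[6.5,-12,0.3],[8.8,-16,0.4],[11.1,-20,0.5]],"turn":[[0,0,-4],[0,0,-8],[0,0,-12],[0,0,-16],[0,0,-19]],"gripper":[0.3,0.3,0.3,0.3,0.3]}' 20
python3 -m crank '{"travel":[[2.2,-4,0.1],[4.4,-8,0.2],[6.6,-12,0.3],[8.8,-16,0.4],[11.1,-20,0.5]],"turn":[[0,0,-4],[0,0,-8],[0,0,-12],[0,0,-16],[0,0,-19]],"gripper":[0.3,0.3,0.3,0.3,0.3]}'
```

```text
clock: 0.65
position: [0.2673, 0.4035, 0.2363]
tool_rot: [-3.142, -0.0, 2.555]
force: [0.6, 0.3, -0.4]
grip_width: 0.0596
finger_force: 0.0
clock: 1.15
position: [0.3782, 0.2036, 0.2415]
tool_rot: [3.141, -0.0, 2.224]
force: [1.3, 0.9, 0.5]
grip_width: 0.06
finger_force: 0.0
```

```bash

python3 -m crank '{"travel":[[2.2,-4,0.1],[4.4,-8,0.2],[6.6,-12,0.3],[8.8,-16,0.4],[11.1,-20,0.5]],"turn":[[0,0,-4],[0,0,-8],[0,0,-12],[0,0,-16],[0,0,-19]],"gripper":[0.3,0.3,0.3,0.3,0.3]}'
python3 -m crank '{"travel":[[2.2,-4,0.1],[4.4,-8,0.2],[6.6,-12,0.3],[8.8,-16,0.4],[11.1,-20,0.5]],"turn":[[0,0,-4],[0,0,-8],[0,0,-12],[0,0,-16],[0,0,-18.4]],"gripper":[0.3,0.3,0.3,0.3,0.3]}'
cat >> h.py <<'E'
def shot(name,out):
    f=bot.grab_frame(name);cv2.imwrite(f"pics/{out}.png",cv2.resize(f["pixels"][:,:,::-1],(800,600),interpolation=cv2.INTER_CUBIC))
    cv2.imwrite(f"pics/{out}_raw.png",f["pixels"][:,:,::-1])
    import pickle;pickle.dump(f,open(f"pics/{out}.pkl","wb"));return f
E
python3 - <<'E'
from h import *
f=shot("wrist","w1")
print(-f["extrinsics"][:3,:3].T@f["extrinsics"][:3,3],f["fx"])
for p in [(.6487,-.1451,.028),(.5515,-.2675,.028),(.6453,-.254,.008),(.5433,-.1453,.008)]: print(np.array(pix(f,p))/.64)
E
```

```text
clock: 1.65
position: [0.4892, 0.0036, 0.2464]
tool_rot: [3.141, -0.0, 1.892]
force: [1.1, 1.6, 0.3]
grip_width: 0.0597
finger_force: 0.0
clock: 2.15
position: [0.6003, -0.1963, 0.2511]
tool_rot: [-3.141, -0.0, 1.571]
force: [0.4, 1.1, 0.4]
grip_width: 0.0599
finger_force: 0.0
[ 0.60092456 -0.12916373  0.39495505] 315.5362729319293
[458.70297948 193.96625971]
[330.39736257 352.22140669]
[446.68579631 328.3133966 ]
[317.66544148 192.95118054]
```

View pics/w1.png

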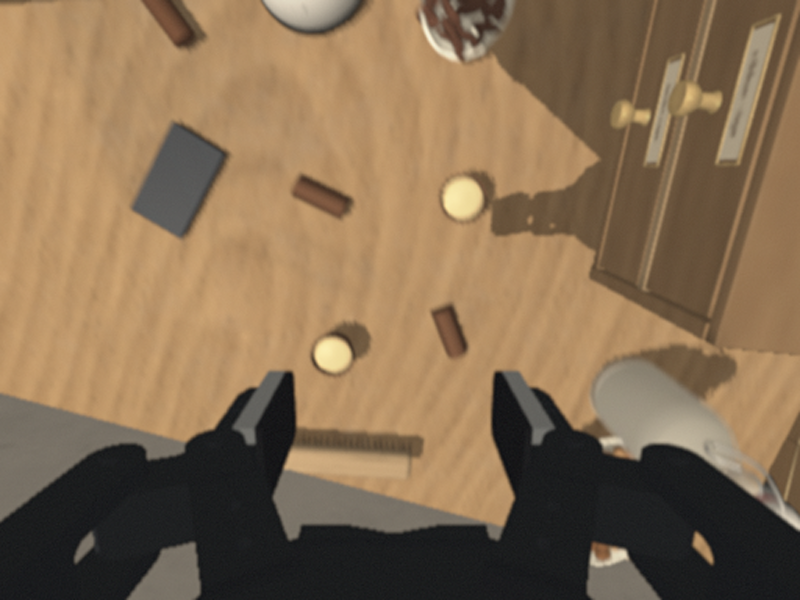

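The wrist view shows cups at (463,198) and (333,354), and logs at (449,331) and (322,196). All are about 4 px right of and below the top-camera prediction, which is about 3 mm. The fingers are centred near column 393. I'll refine with segmentation and check against the TCP projection.

```bash
cat >> h.py <<'E'
def seg(f,u,v,z,kind,w=25):
    """u,v in 800x600 picture; returns centroid world, rect, long axis angle"""
    u=int(u*.64);v=int(v*.64);g=f["pixels"].astype(int)
    y0,x0=max(v-w,0),max(u-w,0)
    c=g[y0:v+w,x0:u+w];lum=c.sum(2)
    if kind=="dark": m=lum<(lum[v-y0-1:v-y0+2,u-x0-1:u-x0+2].mean()+np.median(lum))/2
    elif kind=="cream": m=c[:,:,2]>(c[v-y0-1:v-y0+2,u-x0-1:u-x0+2,2].mean()+np.median(c[:,:,2]))/2
    n,l=cv2.connectedComponents(cv2.morphologyEx(m.astype(np.uint8),cv2.MORPH_OPEN,np.ones((2,2),np.uint8)))
    P=np.argwhere(l==l[v-y0,u-x0])[:,::-1]+[x0,y0]
    W=np.array([world(f,p,z) for p in P]).astype(np.float32)
    r=cv2.minAreaRect(W*1000);e,V=np.linalg.eigh(np.cov(W.T))
    return W.mean(0).round(4),np.round(r[0],1),np.round(r[1],1),round(np.degrees(np.arctan2(V[1,1],V[0,1]))%180,1),P.mean(0)/.64
E
python3 - <<'E'
from h import *
import pickle
f=pickle.load(open("pics/w1.pkl","rb"))
print("tcp",np.array(pix(f,(.6003,-.1963,.2511)))/.64)
for s in(-.03,.03):print("pads",np.array(pix(f,(.6003+s,-.1963,.2511)))/.64)
print(seg(f,463,198,.027,"cream"));print(seg(f,333,354,.027,"cream"))
print(seg(f,449,331,.010,"dark"));print(seg(f,322,196,.010,"dark"));print(seg(f,182,182,.008,"dark",40))
E
```

```text
tcp [390.80679473 390.48097585]
pads [296.28220018 390.40813871]
pads [485.32391629 390.55380722]
(array([ 0.6521, -0.1489], dtype=float32), array([ 652.3, -149. ]), array([26.4, 25.7]), np.float64(37.1), array([463.06020518, 199.13606911]))
(array([ 0.5536, -0.2707], dtype=float32), array([ 553.8, -270.7]), array([26.3, 25.2]), np.float64(161.1), array([333.27283994, 355.47981586]))
(array([ 0.649 , -0.2564], dtype=float32), array([ 649.4, -257.2]), array([20.5, 47. ]), np.float64(110.6), array([451.32959906, 331.68926887]))
(array([ 0.5478, -0.1487], dtype=float32), array([ 548.2, -149. ]), array([19.2, 46. ]), np.float64(155.1), array([323.31633683, 197.63226979]))
(array([ 0.44  , -0.1366], dtype=float32), array([ 439.8, -137.5]), array([78.9, 47.6]), np.float64(56.9), array([181.46856399, 180.6640625 ]))
```

```bash

python3 -m crank '{"travel":[[2,2,-3.5],[4,4,-7],[5,4.9,-11],[5,4.9,-15],[5,4.9,-19.1]],"turn":[[0,0,0],[0,0,0],[0,0,0],[0,0,0],[0,0,0]],"gripper":[0.3,0.3,0.3,0.3,0.3]}' 20
python3 - <<'E'
from h import *
f=shot("wrist","w2");p=bot.observe()["position"];print(p)
print("tcp",np.array(pix(f,p))/.64, "cup pred",np.array(pix(f,(.650,-.147,.028)))/.64)
E
```

```text
clock: 2.7
position: [0.6498, -0.1451, 0.0584]
tool_rot: [-3.141, -0.0, 1.575]
force: [0.5, 0.0, 0.4]
grip_width: 0.0593
finger_force: 0.0
[ 0.6464239  -0.1443379   0.05190875]
tcp [380.83032849 379.9222492 ] cup pred [391.80172409 360.62887257]
```

View pics/w2.png

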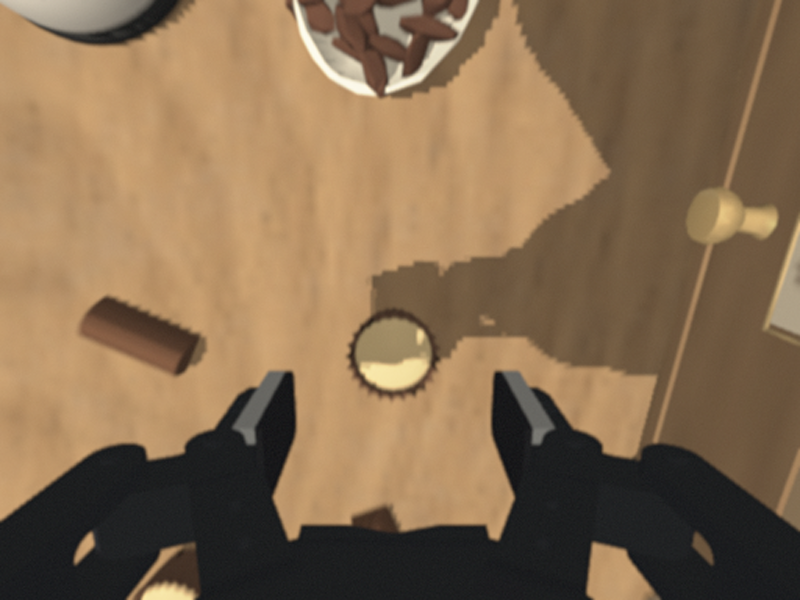

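The cup sits between the fingers at (393,353), close to the predicted (392,361), and the finger centre is at column 393. The pose read after the picture differs from the crank reading, so I'll check how it settles.

```bash

python3 -m crank '{"travel":[[0,0,0],[0,0,0],[0,0,0],[0,0,0],[0,0,0]],"turn":[[0,0,0],[0,0,0],[0,0,0],[0,0,0],[0,0,0]],"gripper":[0.3,0.3,0.3,0.3,0.3]}' 20
python3 - <<'E'
from h import *
f=shot("wrist","w3");o=bot.observe();p=o["position"];print(p,o["tool_rot"],o["qd"].round(3))
print("tcp",np.array(pix(f,p))/.64, "cup pred",np.array(pix(f,(.650,-.147,.028)))/.64)
for k in(345,352,358):print(seg(f,393,k,.027,"cream",40))
E
```

```text
clock: 3.25
position: [0.6503, -0.1457, 0.0615]
tool_rot: [3.14, 0.0, 1.574]
force: [-0.7, 0.7, 0.3]
grip_width: 0.0597
finger_force: 0.0
[ 0.65013712 -0.14569556  0.06120262] [ 3.14040602e+00 -6.25256321e-06  1.57383002e+00] [ 0.     0.009 -0.003  0.002 -0.001 -0.003  0.   ]
tcp [390.38478317 389.96943084] cup pred [390.29011761 356.02529422]
(array([ 0.6552, -0.1377], dtype=float32), array([ 654.2, -140.4]), array([51. , 40.6]), np.float64(59.1), array([404.04608192, 331.53569308]))
(array([ 0.655 , -0.1394], dtype=float32), array([ 654.2, -141.5]), array([50.4, 39.9]), np.float64(52.8), array([403.45709405, 335.90082395]))
(array([ 0.6546, -0.1413], dtype=float32), array([ 653.5, -148.9]), array([41.6, 51.9]), np.float64(52.7), array([402.45844041, 340.64005782]))
```

```bash
python3 - <<'E'
import cv2
i=cv2.imread("pics/w3.png");cv2.imwrite("pics/w3c.png",cv2.resize(i[280:430,280:510],None,fx=3,fy=3))
E
```

```text
(no output)
```

View pics/w3c.png

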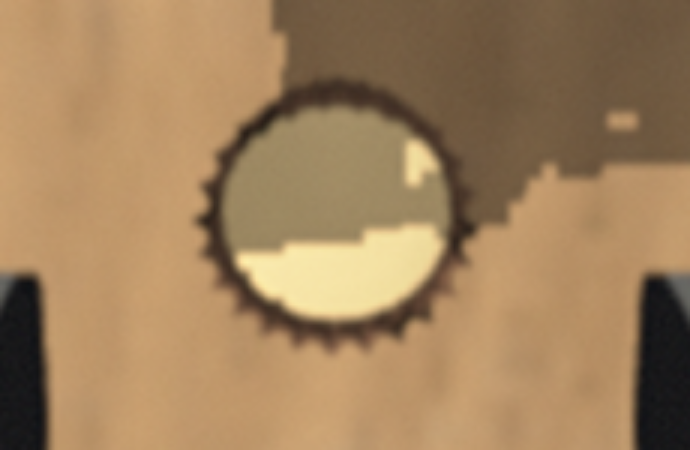

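Rim centre is at about (392,352), with a scale of 2.5 px/mm for the 37 mm rim. That puts the cup at (0.650,-0.1453), centred under the TCP. I'll descend, grip and lift.

```bash

python3 -m crank '{"travel":[[0,0,-1.5],[0,0,-3],[0,0,-4.3],[0,0,-5.2],[0,0,-5.5]],"turn":[[0,0,0],[0,0,0],[0,0,0],[0,0,0],[0,0,0]],"gripper":[0.3,0.3,0.3,0.3,0.3]}' 20
python3 -m crank '{"travel":[[0,0,0],[0,0,0],[0,0,0],[0,0,0],[0,0,0]],"turn":[[0,0,0],[0,0,0],[0,0,0],[0,0,0],[0,0,0]],"gripper":[0.3,0.3,0.4,0.5,0.6]}' 20
python3 -m crank '{"travel":[[0,0,0],[0,0,0],[0,0,0],[0,0,0],[0,0,0]],"turn":[[0,0,0],[0,0,0],[0,0,0],[0,0,0],[0,0,0]],"gripper":[0.65,0.7,0.7,0.7,0.7]}' 20
```

```text
clock: 3.8
position: [0.649, -0.1457, 0.0036]
tool_rot: [-3.14, -0.0, 1.574]
force: [0.1, -0.1, -1.1]
grip_width: 0.06
finger_force: 0.0
clock: 4.3
position: [0.65, -0.1457, 0.0057]
tool_rot: [3.141, 0.0, 1.574]
force: [-0.7, 0.3, 6.0]
grip_width: 0.0346
finger_force: 12.2
clock: 4.8
position: [0.65, -0.1457, 0.0058]
tool_rot: [3.141, -0.0, 1.574]
force: [-0.6, 0.1, 5.1]
grip_width: 0.0342
finger_force: 19.4
```

```bash

python3 -m crank '{"travel":[[0,0,0.3],[0,0,1],[0,0,3],[0,0,6],[0,0,10]],"turn":[[0,0,0],[0,0,0],[0,0,0],[0,0,0],[0,0,0]],"gripper":[0.7,0.7,0.7,0.7,0.7]}' 20
python3 -m crank '{"travel":[[-1,1.3,1.5],[-3.2,4.2,2.5],[-5.5,7.2,2.5],[-7.8,10.2,2.5],[-10.1,13.2,2.5]],"turn":[[0,0,0],[0,0,0],[0,0,0],[0,0,0],[0,0,0]],"gripper":[0.7,0.7,0.7,0.7,0.7]}' 20
python3 - <<'E'
from h import *
f=shot("wrist","w4")
E
```

```text
clock: 5.3
position: [0.6489, -0.1456, 0.1057]
tool_rot: [-3.139, -0.0, 1.574]
force: [-0.2, -0.5, 0.5]
grip_width: 0.034
finger_force: 20.0
clock: 5.8
position: [0.5477, -0.0127, 0.1309]
tool_rot: [3.141, -0.0, 1.574]
force: [1.4, 1.3, 0.1]
grip_width: 0.0339
finger_force: 20.0
```

View pics/w4.png

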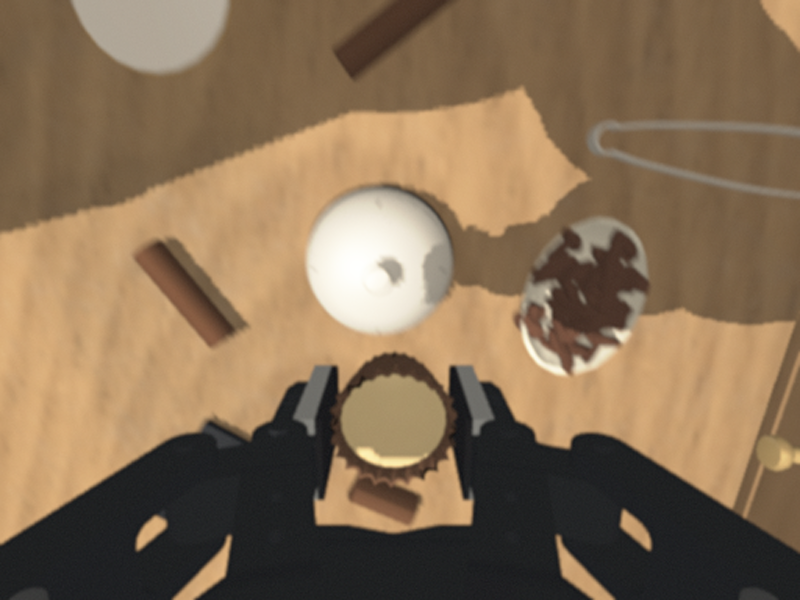

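The cup is held upright between the pads at about (397,420). I'll carry on to the dish.

```bash

python3 -m crank '{"travel":[[-2.6,3.4,0],[-5.2,6.8,0],[-7.8,10.2,0],[-10.2,13.4,-1],[-11.5,15.2,-3]],"turn":[[0,0,0],[0,0,0],[0,0,0],[0,0,0],[0,0,0]],"gripper":[0.7,0.7,0.7,0.7,0.7]}' 20
python3 -m crank '{"travel":[[0,0,-2],[0,0,-4],[0,0,-4.5],[0,0,-4.5],[0,0,-4.5]],"turn":[[0,0,0],[0,0,0],[0,0,0],[0,0,0],[0,0,0]],"gripper":[0.7,0.7,0.7,0.7,0.7]}' 20
python3 - <<'E'
from h import *
f=shot("wrist","w5");print(bot.observe()["position"])
print([np.array(pix(f,(.4335+38e-3*a,.1384+38e-3*b,.008))).round(1)/.64 for a,b in((1,0),(-1,0),(0,1),(0,-1),(0,0))])
E
```

```text
clock: 6.35
position: [0.4326, 0.141, 0.1012]
tool_rot: [3.14, -0.002, 1.576]
force: [1.4, 0.3, 0.1]
grip_width: 0.034
finger_force: 20.1
clock: 6.85
position: [0.4342, 0.1381, 0.0561]
tool_rot: [3.141, -0.0, 1.573]
force: [0.2, 0.2, 0.5]
grip_width: 0.0341
finger_force: 20.1
[0.43426615 0.13827721 0.05617381]
[array([481.875, 340.   ]), array([297.03125, 339.53125]), array([389.53125, 247.8125 ]), array([389.375, 423.125]), array([389.53125, 339.6875 ])]
```

View pics/w5.png

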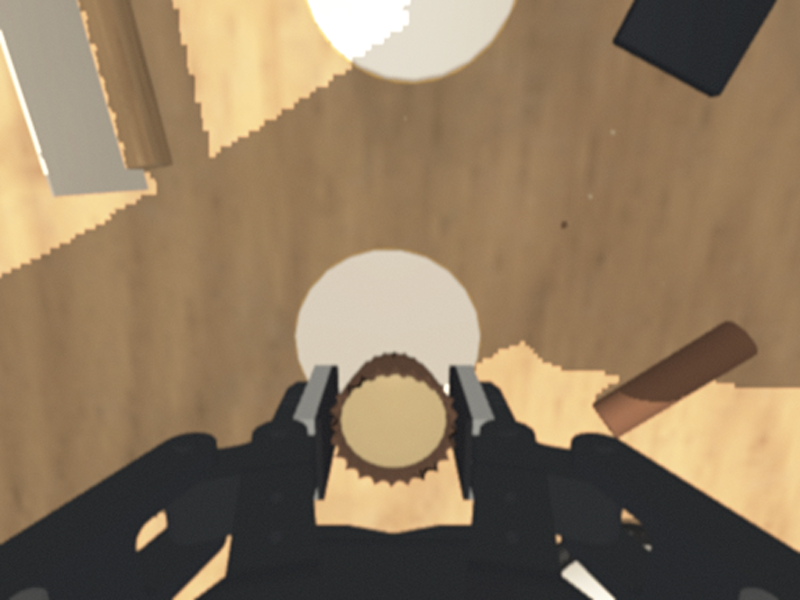

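The dish spans columns 296–481 with its top edge at row 249, against a prediction of 297–482 and 248. It's located to about 1 mm. I'll shift 1.5 mm in -x and lower.

```bash

python3 -m crank '{"travel":[[-0.15,0,-1.5],[-0.15,0,-2.8],[-0.15,0,-3.7],[-0.15,0,-4],[-0.15,0,-4.1]],"turn":[[0,0,0],[0,0,0],[0,0,0],[0,0,0],[0,0,0]],"gripper":[0.7,0.7,0.7,0.7,0.7]}' 20
python3 -m crank '{"travel":[[0,0,-0.03],[0,0,-0.06],[0,0,-0.1],[0,0,-0.13],[0,0,-0.13]],"turn":[[0,0,0],[0,0,0],[0,0,0],[0,0,0],[0,0,0]],"gripper":[0.7,0.7,0.7,0.7,0.7]}' 20
python3 - <<'E'
from h import *
f=shot("wrist","w6");o=bot.observe();p=o["position"];print(p,o["force"])
print([np.array(pix(f,p+[a*.0185,b*.0185,.022])).round(1)/.64 for a,b in((1,0),(-1,0),(0,1),(0,-1),(0,0))])
E
```

```text
clock: 7.4
position: [0.4324, 0.1382, 0.0144]
tool_rot: [3.141, -0.0, 1.574]
force: [1.1, 0.2, 0.5]
grip_width: 0.034
finger_force: 20.1
clock: 7.9
position: [0.4325, 0.1384, 0.0136]
tool_rot: [3.141, -0.001, 1.574]
force: [-2.5, 0.1, 14.5]
grip_width: 0.0339
finger_force: 20.7
[0.43247788 0.1384136  0.0135652 ] [-1.39850681 -0.63257896 14.29360849]
[array([457.96875, 425.     ]), array([323.125 , 424.6875]), array([390.625  , 361.71875]), array([390.46875, 483.4375 ]), array([390.625  , 424.84375])]
```

The dish contact reads 14 N. I'll ease up slightly, release gently and rise.

```bash

python3 -m crank '{"travel":[[0,0,0.03],[0,0,0.05],[0,0,0.05],[0,0,0.05],[0,0,0.05]],"turn":[[0,0,0],[0,0,0],[0,0,0],[0,0,0],[0,0,0]],"gripper":[0.7,0.7,0.55,0.45,0.3]}' 20
python3 -m crank '{"travel":[[0,0,0],[0,0,0],[0,0,1],[0,0,3],[0,0,6]],"turn":[[0,0,0],[0,0,0],[0,0,0],[0,0,0],[0,0,0]],"gripper":[0.3,0.3,0.3,0.3,0.3]}' 20
python3 -m crank '{"travel":[[0,0,4],[1,-4,6],[2.2,-8,7],[3.2,-12,7],[4.2,-16,7]],"turn":[[0,0,0],[0,0,0],[0,0,0],[0,0,0],[0,0,0]],"gripper":[0.3,0.3,0.3,0.3,0.3]}' 20
python3 - <<'E'
from h import *
f=shot("top","t1");p=bot.observe()["position"];print(p)
cv2.imwrite("pics/t1c.png",cv2.resize(f["pixels"][150:270,110:270,::-1],(800,600),interpolation=cv2.INTER_CUBIC))
print("cup expected in crop",(np.array(pix(f,(.4325,.1384,.036)))-[110,150])*5)
E
```

```text
clock: 8.45
position: [0.4322, 0.1383, 0.0135]
tool_rot: [-3.142, 0.0, 1.574]
force: [0.1, -0.5, 0.3]
grip_width: 0.0592
finger_force: 0.0
clock: 8.95
position: [0.4316, 0.1378, 0.074]
tool_rot: [-3.14, 0.001, 1.573]
force: [-0.0, 1.2, 1.2]
grip_width: 0.0599
finger_force: 0.0
clock: 9.45
position: [0.4745, -0.0231, 0.1447]
tool_rot: [3.14, -0.001, 1.574]
force: [0.5, 0.3, -0.6]
grip_width: 0.06
finger_force: 0.0
[ 0.47550935 -0.02993834  0.14499538]
cup expected in crop [418.41497486 405.93058968]
```

View pics/t1c.png

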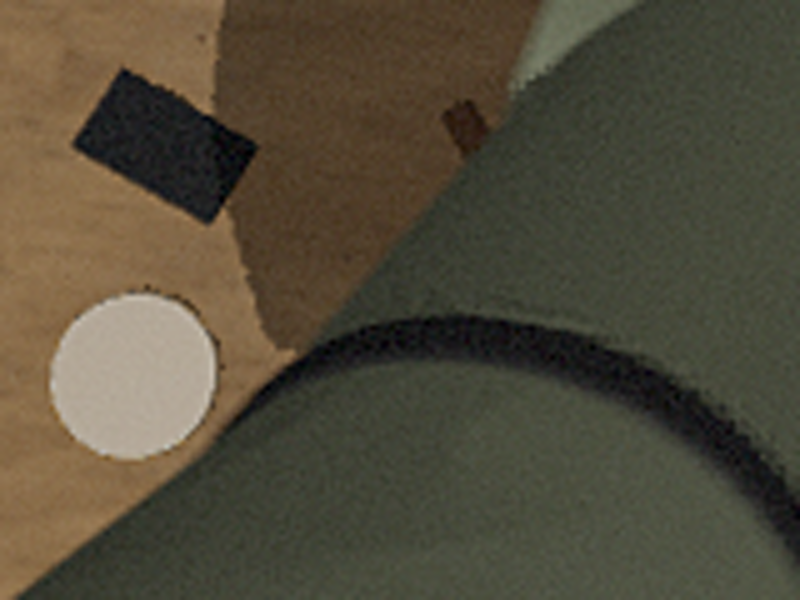

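The arm blocks the first dish in this view, so I'll check that one later. Next is the second cup.

```bash

python3 -m crank '{"travel":[[1.4,-4.5,0],[2.8,-9,0],[4.2,-13.5,0],[5.6,-18,0],[7,-22,0]],"turn":[[0,0,0],[0,0,0],[0,0,0],[0,0,0],[0,0,0]],"gripper":[0.3,0.3,0.3,0.3,0.3]}' 20
python3 -m crank '{"travel":[[0.8,-2.5,-1],[0.8,-2.5,-4],[0.8,-2.5,-7],[0.8,-2.5,-8.4],[0.8,-2.5,-8.4]],"turn":[[0,0,0],[0,0,0],[0,0,0],[0,0,0],[0,0,0]],"gripper":[0.3,0.3,0.3,0.3,0.3]}' 20
python3 -m crank '{"travel":[[0,0,0],[0,0,0],[0,0,0],[0,0,0],[0,0,0]],"turn":[[0,0,0],[0,0,0],[0,0,0],[0,0,0],[0,0,0]],"gripper":[0.3,0.3,0.3,0.3,0.3]}' 20
python3 - <<'E'
from h import *
f=shot("wrist","w7");p=bot.observe()["position"];print(p)
i=cv2.imread("pics/w7.png");cv2.imwrite("pics/w7c.png",cv2.resize(i[280:480,265:525],None,fx=3,fy=3))
print((np.array(pix(f,(p[0],p[1],.028)))/.64-[265,280])*3)
E
```

```text
clock: 10.0
position: [0.5442, -0.2442, 0.1443]
tool_rot: [3.141, 0.0, 1.573]
force: [0.4, 1.2, 0.4]
grip_width: 0.06
finger_force: 0.0
clock: 10.5
position: [0.5514, -0.2662, 0.0585]
tool_rot: [-3.139, -0.001, 1.574]
force: [0.2, 0.3, 0.2]
grip_width: 0.0596
finger_force: 0.0
clock: 11.0
position: [0.5524, -0.2667, 0.0599]
tool_rot: [3.141, 0.0, 1.574]
force: [0.9, 0.4, -0.1]
grip_width: 0.0595
finger_force: 0.0
[ 0.55238314 -0.26670551  0.05978176]
[377.96414564 223.08661694]
```

View pics/w7c.png

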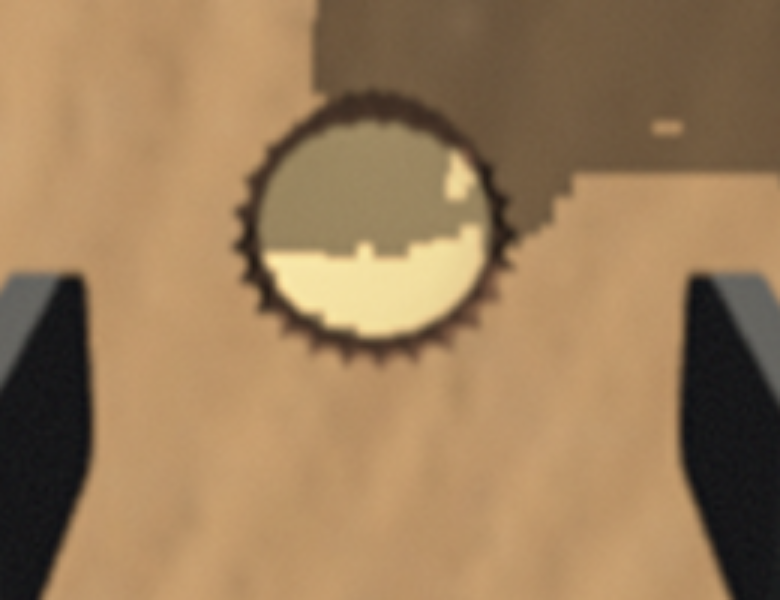

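The rim centre is at crop (375,228), against an expected (378,223) at the TCP. I'll correct by about 1 mm in -x and -y, then grip.

```bash

python3 -m crank '{"travel":[[-0.1,-0.08,-1.5],[-0.1,-0.08,-3],[-0.1,-0.08,-4.3],[-0.1,-0.08,-5.1],[-0.1,-0.08,-5.4]],"turn":[[0,0,0],[0,0,0],[0,0,0],[0,0,0],[0,0,0]],"gripper":[0.3,0.3,0.3,0.3,0.3]}' 20
python3 -m crank '{"travel":[[0,0,0],[0,0,0],[0,0,0],[0,0,0],[0,0,0]],"turn":[[0,0,0],[0,0,0],[0,0,0],[0,0,0],[0,0,0]],"gripper":[0.3,0.3,0.4,0.5,0.6]}' 20
python3 -m crank '{"travel":[[0,0,0],[0,0,0],[0,0,0],[0,0,0],[0,0,0]],"turn":[[0,0,0],[0,0,0],[0,0,0],[0,0,0],[0,0,0]],"gripper":[0.65,0.7,0.7,0.7,0.7]}' 20
python3 -m crank '{"travel":[[0,0,0.3],[0,0,1],[0,0,3],[0,0,6],[0,0,10]],"turn":[[0,0,0],[0,0,0],[0,0,0],[0,0,0],[0,0,0]],"gripper":[0.7,0.7,0.7,0.7,0.7]}' 20
```

```text
clock: 11.55
position: [0.5507, -0.2674, 0.0041]
tool_rot: [-3.14, -0.0, 1.574]
force: [-0.6, 0.9, 0.8]
grip_width: 0.0598
finger_force: 0.0
clock: 12.05
position: [0.5515, -0.2676, 0.0059]
tool_rot: [3.141, 0.0, 1.574]
force: [-0.7, 0.5, 6.8]
grip_width: 0.0347
finger_force: 16.6
clock: 12.55
position: [0.5516, -0.2676, 0.006]
tool_rot: [3.141, 0.0, 1.574]
force: [-0.1, 0.7, 5.3]
grip_width: 0.0345
finger_force: 19.4
clock: 13.05
position: [0.5504, -0.2672, 0.106]
tool_rot: [-3.14, -0.001, 1.574]
force: [0.3, -0.1, 0.2]
grip_width: 0.0343
finger_force: 20.0
```

```bash

python3 -m crank '{"travel":[[-0.4,2,1.5],[-1.3,6.4,3],[-2.2,10.8,3],[-3.1,15.2,3],[-4,19.6,3]],"turn":[[0,0,0],[0,0,0],[0,0,0],[0,0,0],[0,0,0]],"gripper":[0.7,0.7,0.7,0.7,0.7]}' 20
python3 -m crank '{"travel":[[-0.9,4.4,0],[-1.8,8.8,0],[-2.7,13.2,0],[-3.6,17.6,0],[-4.5,22,0]],"turn":[[0,0,0],[0,0,0],[0,0,0],[0,0,0],[0,0,0]],"gripper":[0.7,0.7,0.7,0.7,0.7]}' 20
python3 -m crank '{"travel":[[-0.9,4.4,0],[-1.8,8.8,-1],[-2.5,12.6,-4],[-2.5,12.6,-7],[-2.5,12.6,-8]],"turn":[[0,0,0],[0,0,0],[0,0,0],[0,0,0],[0,0,0]],"gripper":[0.7,0.7,0.7,0.7,0.7]}' 20
python3 -m crank '{"travel":[[0,0,0],[0,0,0],[0,0,0],[0,0,0],[0,0,0]],"turn":[[0,0,0],[0,0,0],[0,0,0],[0,0,0],[0,0,0]],"gripper":[0.7,0.7,0.7,0.7,0.7]}' 20
python3 - <<'E'
from h import *
f=shot("wrist","w8");print(bot.observe()["position"])
print([np.array(pix(f,(.441+38e-3*a,.2748+38e-3*b,.008))).round(1)/.64 for a,b in((1,0),(-1,0),(0,1),(0,-1),(0,0))])
E
```

```text
clock: 13.55
position: [0.5107, -0.0699, 0.1361]
tool_rot: [3.141, -0.0, 1.573]
force: [1.7, 0.9, -0.9]
grip_width: 0.0344
finger_force: 20.0
clock: 14.05
position: [0.4656, 0.1502, 0.1361]
tool_rot: [3.141, -0.001, 1.574]
force: [0.1, -0.0, 0.4]
grip_width: 0.0344
finger_force: 20.0
clock: 14.55
position: [0.4399, 0.2747, 0.0537]
tool_rot: [-3.139, 0.002, 1.576]
force: [-0.7, -0.7, -0.1]
grip_width: 0.0343
finger_force: 20.1
clock: 15.05
position: [0.4416, 0.2745, 0.0562]
tool_rot: [3.141, -0.001, 1.573]
force: [-0.9, 0.2, -0.0]
grip_width: 0.0342
finger_force: 20.1
[0.4414701  0.27451062 0.05599067]
[array([482.1875, 340.    ]), array([297.5    , 339.53125]), array([390.     , 247.65625]), array([389.6875 , 422.96875]), array([389.84375, 339.6875 ])]
```

View pics/w8.png

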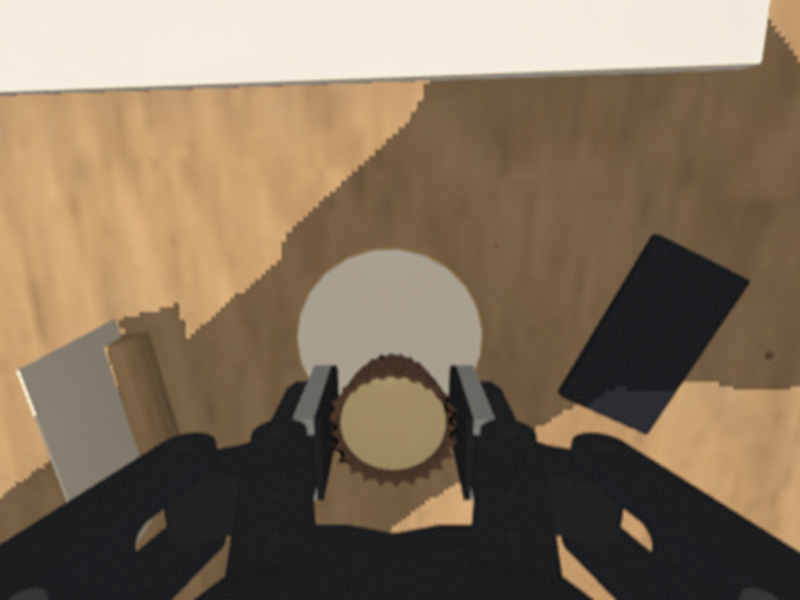

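The dish spans columns 298–482 with its top at row 249, as predicted, and the cup is upright in the grip. The card stand is clear to the left. I'll lower it.

```bash

python3 -m crank '{"travel":[[-0.12,0,-1.5],[-0.12,0,-2.8],[-0.12,0,-3.7],[-0.12,0,-4.05],[-0.12,0,-4.15]],"turn":[[0,0,0],[0,0,0],[0,0,0],[0,0,0],[0,0,0]],"gripper":[0.7,0.7,0.7,0.7,0.7]}' 20
python3 -m crank '{"travel":[[0,0,0],[0,0,-0.02],[0,0,-0.04],[0,0,-0.05],[0,0,-0.05]],"turn":[[0,0,0],[0,0,0],[0,0,0],[0,0,0],[0,0,0]],"gripper":[0.7,0.7,0.7,0.7,0.7]}' 20
python3 - <<'E'
from h import *
import pickle
f=pickle.load(open("pics/w8.pkl","rb"))
C=np.array([world(f,np.array(q)*.64,.008) for q in((655,234),(749,282),(648,433),(560,392))]);print(C.round(4),C.mean(0))
for d in(C[0]-C[3],C[1]-C[2]):print(np.linalg.norm(d),np.degrees(np.arctan2(d[1],d[0])))
E
```

```text
clock: 15.6
position: [0.4399, 0.2742, 0.0138]
tool_rot: [-3.141, 0.0, 1.573]
force: [-4.5, -1.4, 14.7]
grip_width: 0.0343
finger_force: 20.7
clock: 16.1
position: [0.4402, 0.2745, 0.0139]
tool_rot: [3.141, -0.0, 1.574]
force: [-2.2, -2.0, 9.9]
grip_width: 0.0342
finger_force: 20.5
[[0.544  0.3184]
 [0.5842 0.2995]
 [0.5533 0.2323]
 [0.5132 0.2516]] [0.5486506  0.27543133]
0.07361445959819403 65.30729308935018
0.07399222136010773 65.28401927636214
```

```bash

python3 -m crank '{"travel":[[0,0,0.02],[0,0,0.03],[0,0,0.03],[0,0,0.03],[0,0,0.03]],"turn":[[0,0,0],[0,0,0],[0,0,0],[0,0,0],[0,0,0]],"gripper":[0.7,0.7,0.55,0.45,0.3]}' 20
python3 -m crank '{"travel":[[0,0,0],[0,0,0],[0,0,1],[0,0,3],[0,0,6]],"turn":[[0,0,0],[0,0,0],[0,0,0],[0,0,0],[0,0,0]],"gripper":[0.3,0.3,0.3,0.3,0.3]}' 20
python3 -m crank '{"travel":[[0,0,4],[0.8,-2,7],[2.4,-6,8],[4,-10.1,8],[5.6,-14.2,8]],"turn":[[0,0,0],[0,0,2],[0,0,4],[0,0,6],[0,0,8]],"gripper":[0.3,0.3,0.3,0.3,0.3]}' 20
python3 -m crank '{"travel":[[1.6,-4.1,0],[3.2,-8.2,0],[4.8,-12.3,0],[6.4,-16.4,0],[8,-20.5,0]],"turn":[[0,0,2],[0,0,4],[0,0,6],[0,0,8],[0,0,10]],"gripper":[0.3,0.35,0.4,0.4,0.4]}' 20
python3 -m crank '{"travel":[[1.6,-4.1,0],[3.2,-8.2,0],[4.8,-12.3,0],[6.4,-16.4,-1],[7,-18.1,-3]],"turn":[[0,0,1],[0,0,2],[0,0,4],[0,0,4],[0,0,4]],"gripper":[0.4,0.4,0.4,0.4,0.4]}' 20
python3 -m crank '{"travel":[[0,0,-2],[0,0,-4],[0,0,-6],[0,0,-6],[0,0,-6]],"turn":[[0,0,0],[0,0,0],[0,0,0],[0,0,0],[0,0,0]],"gripper":[0.4,0.4,0.4,0.4,0.4]}' 20
python3 - <<'E'
from h import *
f=shot("wrist","w9");o=bot.observe();p=o["position"];print(p,np.degrees(o["tool_rot"]))
i=cv2.imread("pics/w9.png");cv2.imwrite("pics/w9c.png",cv2.resize(i[260:460,265:525],None,fx=3,fy=3))
a=np.radians(112);d=np.array([np.cos(a),np.sin(a),0])*.021
for q in(p*[1,1,0]+[0,0,.016],p*[1,1,0]+[0,0,.016]+d,p*[1,1,0]+[0,0,.016]-d):print((np.array(pix(f,q))/.64-[265,260])*3)
E
```

```text
clock: 16.6
position: [0.4401, 0.2745, 0.0137]
tool_rot: [3.142, 0.0, 1.574]
force: [-0.0, -0.6, -0.6]
grip_width: 0.0593
finger_force: 0.0
clock: 17.1
position: [0.4395, 0.2739, 0.0742]
tool_rot: [-3.14, 0.001, 1.573]
force: [0.5, 0.0, 0.6]
grip_width: 0.0599
finger_force: 0.0
clock: 17.6
position: [0.4965, 0.1312, 0.155]
tool_rot: [3.14, -0.001, 1.716]
force: [1.3, 0.0, 0.4]
grip_width: 0.0596
finger_force: 0.0
clock: 18.1
position: [0.5763, -0.0744, 0.1546]
tool_rot: [3.141, 0.0, 1.889]
force: [0.4, 0.4, 0.2]
grip_width: 0.0514
finger_force: 0.0
clock: 18.6
position: [0.6467, -0.2587, 0.1255]
tool_rot: [3.14, 0.004, 1.954]
force: [-0.5, 0.5, -0.4]
grip_width: 0.0512
finger_force: 0.0
clock: 19.1
position: [0.6461, -0.2537, 0.0647]
tool_rot: [-3.141, 0.0, 1.958]
force: [0.6, 0.2, 0.3]
grip_width: 0.0512
finger_force: 0.0
[ 0.64644307 -0.25380722  0.06521211] [1.79965112e+02 5.65244160e-02 1.12168633e+02]
[380.75093817 239.00545947]
[381.15771892  90.45136055]
[380.36581353 379.65086198]
```

View pics/w9c.png

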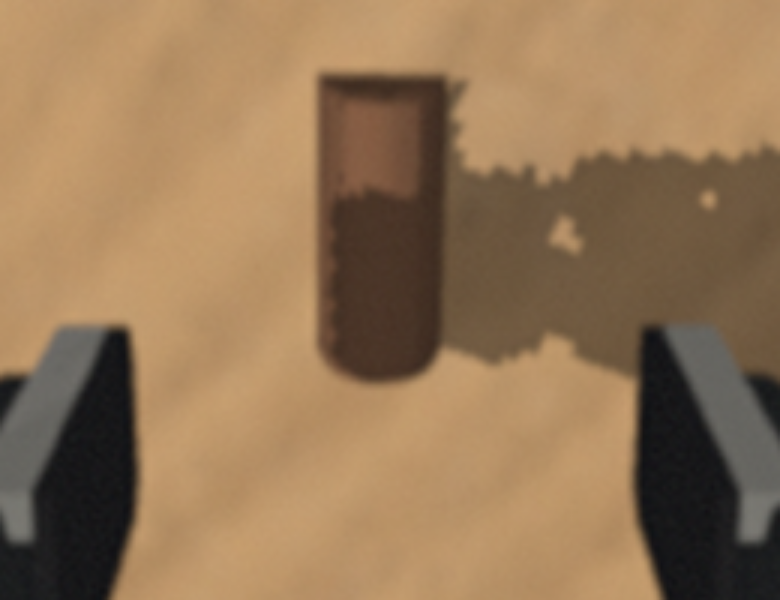

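The log is centred and aligned with the fingers: centre at about (381,232), ends at 380 and about 88, as predicted. I'll descend slowly and grip.

```bash

python3 -m crank '{"travel":[[0,0,-2],[0,0,-3.8],[0,0,-5],[0,0,-5.6],[0,0,-5.8]],"turn":[[0,0,0],[0,0,0],[0,0,0],[0,0,0],[0,0,0]],"gripper":[0.4,0.4,0.4,0.4,0.4]}' 20
python3 -m crank '{"travel":[[0,0,-0.1],[0,0,-0.2],[0,0,-0.3],[0,0,-0.3],[0,0,-0.3]],"turn":[[0,0,0],[0,0,0],[0,0,0],[0,0,0],[0,0,0]],"gripper":[0.4,0.4,0.5,0.6,0.7]}' 20
python3 -m crank '{"travel":[[0,0,0],[0,0,0],[0,0,0],[0,0,0],[0,0,0]],"turn":[[0,0,0],[0,0,0],[0,0,0],[0,0,0],[0,0,0]],"gripper":[0.8,0.9,0.9,0.9,0.9]}' 20
```

```text
clock: 19.65
position: [0.6458, -0.2536, 0.0053]
tool_rot: [-3.141, -0.0, 1.958]
force: [-0.3, 0.1, 0.2]
grip_width: 0.0512
finger_force: 0.0
clock: 20.15
position: [0.6461, -0.2535, 0.003]
tool_rot: [3.141, 0.0, 1.958]
force: [-0.3, -0.2, 0.6]
grip_width: 0.0257
finger_force: 0.0
clock: 20.65
position: [0.6461, -0.2536, 0.003]
tool_rot: [3.141, 0.0, 1.958]
force: [-2.2, 0.9, 5.5]
grip_width: 0.0169
finger_force: 19.9
```

```bash

python3 -m crank '{"travel":[[0,0,0.3],[0,0,1],[0,0,3.5],[0,0,7.5],[0,2,12]],"turn":[[0,0,0],[0,0,0],[0,0,0],[0,0,0],[0,0,0]],"gripper":[0.9,0.9,0.9,0.9,0.9]}' 20
python3 -m crank '{"travel":[[-0.8,4.2,0],[-1.6,8.4,0],[-2.4,12.6,0],[-3.2,16.8,0],[-4,21,0]],"turn":[[0,0,-4],[0,0,-8],[0,0,-12],[0,0,-16],[0,0,-20]],"gripper":[0.9,0.9,0.9,0.9,0.9]}' 20
python3 -m crank '{"travel":[[-0.8,4.2,0],[-1.6,8.4,0],[-2.4,12.6,0],[-3.2,16.8,0],[-4,21,0]],"turn":[[0,0,-4],[0,0,-8],[0,0,-12],[0,0,-16],[0,0,-20]],"gripper":[0.9,0.9,0.9,0.9,0.9]}' 20
python3 -m crank '{"travel":[[-0.8,4.2,0],[-1.7,8.8,-2],[-1.7,8.8,-5],[-1.7,8.8,-7],[-1.7,8.8,-7]],"turn":[[0,0,-4],[0,0,-6.7],[0,0,-6.7],[0,0,-6.7],[0,0,-6.7]],"gripper":[0.9,0.9,0.9,0.9,0.9]}' 20
python3 -m crank '{"travel":[[0,0,0],[0,0,0],[0,0,0],[0,0,0],[0,0,0]],"turn":[[0,0,0],[0,0,0],[0,0,0],[0,0,0],[0,0,0]],"gripper":[0.9,0.9,0.9,0.9,0.9]}' 20
python3 - <<'E'
from h import *
f=shot("wrist","w10");o=bot.observe();print(o["position"],np.degrees(o["tool_rot"]))
a=np.radians(65.5);d=np.array([np.cos(a),np.sin(a)]);n=np.array([-d[1],d[0]])
for s,t in((1,1),(1,-1),(-1,-1),(-1,1)):
    q=np.array([.5487,.2745])+d*.038*s+n*.022*t;print(np.array(pix(f,(q[0],q[1],.008)))/.64)
E
```

```text
clock: 21.15
position: [0.6447, -0.236, 0.1238]
tool_rot: [-3.14, 0.001, 1.954]
force: [1.3, 0.7, 0.5]
grip_width: 0.017
finger_force: 19.3
clock: 21.65
position: [0.6056, -0.0219, 0.1234]
tool_rot: [3.141, -0.0, 1.606]
force: [1.0, 0.7, 0.1]
grip_width: 0.017
finger_force: 19.3
clock: 22.15
position: [0.5656, 0.1883, 0.1234]
tool_rot: [3.141, -0.001, 1.257]
force: [1.0, 1.4, -0.5]
grip_width: 0.0168
finger_force: 19.3
clock: 22.65
position: [0.5477, 0.2742, 0.0509]
tool_rot: [-3.14, 0.003, 1.143]
force: [-0.7, 0.3, -0.2]
grip_width: 0.0167
finger_force: 19.3
clock: 23.15
position: [0.5492, 0.2745, 0.0532]
tool_rot: [3.141, -0.001, 1.143]
force: [-0.4, 0.6, -0.4]
grip_width: 0.017
finger_force: 19.3
[0.54912008 0.27458789 0.05310275] [ 1.79995605e+02 -2.40943146e-02  6.54733351e+01]
[333.42821626 250.90974082]
[447.47404065 250.86242639]
[442.33658224 428.03312972]
[339.16283926 428.09013563]
```

View pics/w10.png

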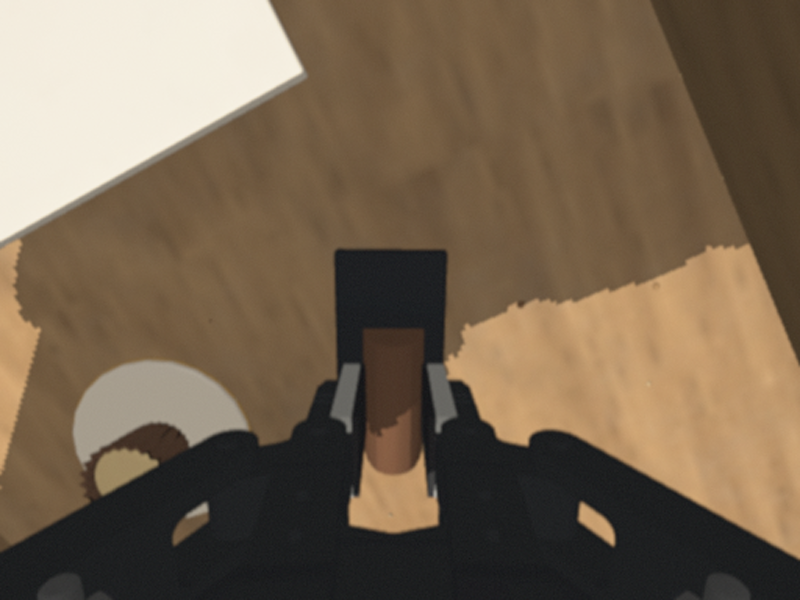

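The slate edges are at columns 334–447 with the top at row 250, matching the prediction. The log is aligned over the slate and the cup on the left dish stands. I'll lower it.

```bash

python3 -m crank '{"travel":[[-0.11,0.05,-1.5],[-0.11,0.05,-2.8],[-0.11,0.05,-3.6],[-0.11,0.05,-3.9],[-0.11,0.05,-4]],"turn":[[0,0,0],[0,0,0],[0,0,0],[0,0,0],[0,0,0]],"gripper":[0.9,0.9,0.9,0.9,0.9]}' 20
python3 -m crank '{"travel":[[0,0,-0.05],[0,0,-0.1],[0,0,-0.15],[0,0,-0.2],[0,0,-0.2]],"turn":[[0,0,0],[0,0,0],[0,0,0],[0,0,0],[0,0,0]],"gripper":[0.9,0.9,0.9,0.9,0.9]}' 20
```

```text
clock: 23.7
position: [0.5478, 0.2747, 0.0122]
tool_rot: [-3.141, 0.001, 1.142]
force: [-0.5, -0.2, 0.2]
grip_width: 0.0169
finger_force: 19.3
clock: 24.2
position: [0.548, 0.2751, 0.011]
tool_rot: [3.142, -0.0, 1.143]
force: [0.1, 0.6, 1.1]
grip_width: 0.0172
finger_force: 19.6
```

```bash

python3 -m crank '{"travel":[[0,0,-0.03],[0,0,-0.05],[0,0,-0.03],[0,0,-0.03],[0,0,-0.03]],"turn":[[0,0,0],[0,0,0],[0,0,0],[0,0,0],[0,0,0]],"gripper":[0.9,0.9,0.75,0.6,0.4]}' 20
python3 -m crank '{"travel":[[0,0,0],[0,0,0.3],[0,0,2],[0,0,5],[0,0,9]],"turn":[[0,0,0],[0,0,0],[0,0,0],[0,0,0],[0,0,0]],"gripper":[0.4,0.4,0.4,0.4,0.4]}' 20
python3 -m crank '{"travel":[[0,-2,3],[0,-5,5],[0,-9,5],[0,-13,5],[0,-17,5]],"turn":[[0,0,6],[0,0,13],[0,0,20],[0,0,27],[0,0,34]],"gripper":[0.4,0.4,0.4,0.4,0.4]}' 20
python3 -m crank '{"travel":[[0,-4,0],[0,-8,0],[0,-12,0],[0,-16,0],[0,-20,0]],"turn":[[0,0,7],[0,0,14],[0,0,21],[0,0,28],[0,0,35]],"gripper":[0.4,0.4,0.4,0.4,0.4]}' 20
python3 -m crank '{"travel":[[-0.2,-2.5,0],[-0.37,-5,-2],[-0.37,-5,-5],[-0.37,-5,-8],[-0.37,-5,-9]],"turn":[[0,0,7],[0,0,14],[0,0,20],[0,0,20],[0,0,20]],"gripper":[0.4,0.4,0.4,0.4,0.4]}' 20
python3 -m crank '{"travel":[[0,0,0],[0,0,0],[0,0,0],[0,0,0],[0,0,0]],"turn":[[0,0,0],[0,0,0],[0,0,0],[0,0,0],[0,0,0]],"gripper":[0.4,0.4,0.4,0.4,0.4]}' 20
python3 - <<'E'
from h import *
f=shot("wrist","w11");o=bot.observe();p=o["position"];print(p,np.degrees(o["tool_rot"]))
i=cv2.imread("pics/w11.png");cv2.imwrite("pics/w11c.png",cv2.resize(i[260:460,265:525],None,fx=3,fy=3))
a=o["tool_rot"][2];d=np.array([np.cos(a),np.sin(a),0])*.021
for q in(p*[1,1,0]+[0,0,.016],p*[1,1,0]+[0,0,.016]+d,p*[1,1,0]+[0,0,.016]-d):print((np.array(pix(f,q))/.64-[265,260])*3)
E
```

```text
clock: 24.7
position: [0.5479, 0.275, 0.0104]
tool_rot: [-3.142, 0.0, 1.143]
force: [-0.1, 0.2, 0.5]
grip_width: 0.0473
finger_force: 0.0
clock: 25.2
position: [0.5474, 0.2744, 0.1017]
tool_rot: [-3.141, 0.002, 1.142]
force: [0.0, 1.3, 0.6]
grip_width: 0.0513
finger_force: 0.0
clock: 25.7
position: [0.5479, 0.1034, 0.152]
tool_rot: [3.14, -0.0, 1.741]
force: [0.4, -1.5, -1.0]
grip_width: 0.0516
finger_force: 0.0
clock: 26.2
position: [0.5478, -0.0971, 0.1518]
tool_rot: [3.141, 0.001, 2.351]
force: [1.6, -0.4, 0.3]
grip_width: 0.051
finger_force: 0.0
clock: 26.7
position: [0.5431, -0.1455, 0.0593]
tool_rot: [-3.14, -0.002, 2.695]
force: [-0.2, 0.6, 1.3]
grip_width: 0.0508
finger_force: 0.0
clock: 27.2
position: [0.5446, -0.145, 0.0612]
tool_rot: [3.141, 0.001, 2.696]
force: [0.2, -0.3, -0.2]
grip_width: 0.0513
finger_force: 0.0
[ 0.54450127 -0.14499471  0.06102108] [1.79990109e+02 4.10592918e-02 1.54475592e+02]
[379.1076061  241.74082489]
[379.02171185  90.54794894]
[379.18883604 384.72349978]
```

View pics/w11c.png

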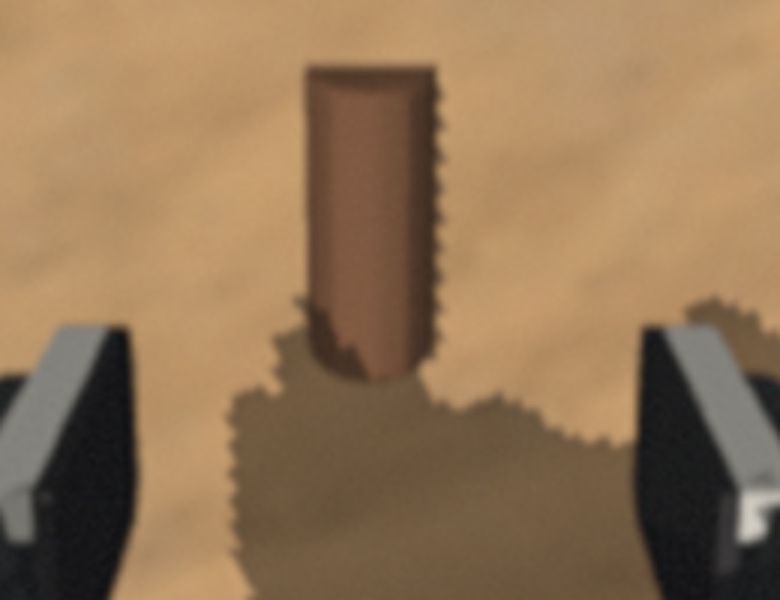

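Log_b is aligned, centred about 11 crop px left (about 1.5 mm) and slightly ahead. I'll correct by (-1.3,-1.0) mm and grip.

```bash

python3 -m crank '{"travel":[[-0.13,-0.1,-2],[-0.13,-0.1,-3.8],[-0.13,-0.1,-4.8],[-0.13,-0.1,-5.3],[-0.13,-0.1,-5.5]],"turn":[[0,0,0],[0,0,0],[0,0,0],[0,0,0],[0,0,0]],"gripper":[0.4,0.4,0.4,0.4,0.4]}' 20
python3 -m crank '{"travel":[[0,0,-0.1],[0,0,-0.2],[0,0,-0.3],[0,0,-0.3],[0,0,-0.3]],"turn":[[0,0,0],[0,0,0],[0,0,0],[0,0,0],[0,0,0]],"gripper":[0.4,0.4,0.5,0.6,0.7]}' 20
python3 -m crank '{"travel":[[0,0,0],[0,0,0],[0,0,0],[0,0,0],[0,0,0]],"turn":[[0,0,0],[0,0,0],[0,0,0],[0,0,0],[0,0,0]],"gripper":[0.8,0.9,0.9,0.9,0.9]}' 20
```

```text
clock: 27.75
position: [0.543, -0.1461, 0.0054]
tool_rot: [-3.142, -0.0, 2.696]
force: [-0.3, -0.4, 1.1]
grip_width: 0.0517
finger_force: 0.0
clock: 28.25
position: [0.543, -0.146, 0.0026]
tool_rot: [3.142, 0.0, 2.696]
force: [0.6, 0.5, -0.3]
grip_width: 0.0252
finger_force: 0.0
clock: 28.75
position: [0.543, -0.146, 0.0026]
tool_rot: [3.142, 0.0, 2.696]
force: [-1.7, 0.6, 4.8]
grip_width: 0.0168
finger_force: 19.9
```

```bash

python3 -m crank '{"travel":[[0,0,0.3],[0,0,1],[0,0,3.5],[0,0,7],[0,0,10]],"turn":[[0,0,0],[0,0,0],[0,0,0],[0,0,-4],[0,0,-11]],"gripper":[0.9,0.9,0.9,0.9,0.9]}' 20
python3 -m crank '{"travel":[[-1,0.1,0],[-2,0.2,0],[-3,0.3,0],[-4,0.4,0],[-5,0.5,0]],"turn":[[0,0,-8],[0,0,-16],[0,0,-24],[0,0,-32],[0,0,-40]],"gripper":[0.9,0.9,0.9,0.9,0.9]}' 20
python3 -m crank '{"travel":[[-1.2,0.1,0],[-2.4,0.2,0],[-3.6,0.4,0],[-4.8,0.5,-2],[-5.65,0.65,-5]],"turn":[[0,0,-8],[0,0,-16],[0,0,-24],[0,0,-32],[0,0,-40]],"gripper":[0.9,0.9,0.9,0.9,0.9]}' 20
python3 -m crank '{"travel":[[0,0,0],[0,0,0],[0,0,0],[0,0,0],[0,0,0]],"turn":[[0,0,-6.2],[0,0,-6.2],[0,0,-6.2],[0,0,-6.2],[0,0,-6.2]],"gripper":[0.9,0.9,0.9,0.9,0.9]}' 20
python3 - <<'E'
from h import *
f=shot("wrist","w12");o=bot.observe();print(o["position"],np.degrees(o["tool_rot"]))
a=np.radians(57.3);d=np.array([np.cos(a),np.sin(a)]);n=np.array([-d[1],d[0]])
for s,t in((1,1),(1,-1),(-1,-1),(-1,1)):
    q=np.array([.4365,-.1345])+d*.038*s+n*.022*t;print(np.array(pix(f,(q[0],q[1],.008)))/.64)
E
```

```text
clock: 29.25
position: [0.5428, -0.1462, 0.1043]
tool_rot: [3.141, 0.0, 2.501]
force: [-0.1, 0.2, -0.6]
grip_width: 0.017
finger_force: 19.3
clock: 29.75
position: [0.4926, -0.1409, 0.103]
tool_rot: [3.141, -0.0, 1.8]
force: [0.0, -0.2, 0.1]
grip_width: 0.0172
finger_force: 19.3
clock: 30.25
position: [0.4369, -0.1344, 0.0533]
tool_rot: [3.139, -0.001, 1.102]
force: [1.9, -0.9, -1.3]
grip_width: 0.0169
finger_force: 19.3
clock: 30.75
position: [0.4368, -0.1345, 0.053]
tool_rot: [3.141, -0.001, 1.001]
force: [-0.6, -0.1, -0.4]
grip_width: 0.0173
finger_force: 19.3
[ 0.43675355 -0.13449179  0.05285052] [ 1.79967429e+02 -3.46868290e-02  5.73465825e+01]
[334.01494966 250.89468224]
[448.23553204 251.04627194]
[442.69340497 428.43966452]
[339.37090472 428.35474541]
```

View pics/w12.png

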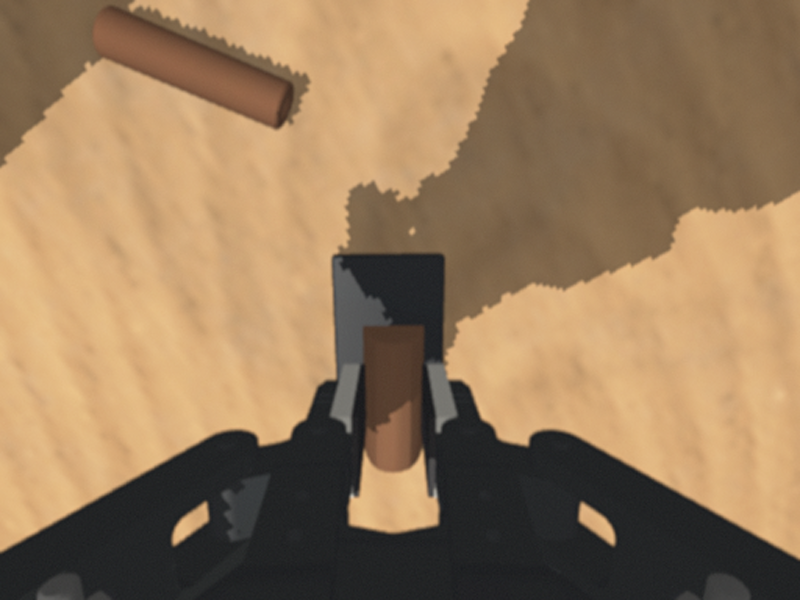

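The slate spans columns 332–445 with its top at row 255, about 2 mm left of and 1.7 mm behind the estimate. I'll shift by (-2.5,-0.2) mm and lower.

```bash

python3 -m crank '{"travel":[[-0.25,-0.02,-1.5],[-0.25,-0.02,-2.8],[-0.25,-0.02,-3.6],[-0.25,-0.02,-3.9],[-0.25,-0.02,-4]],"turn":[[0,0,0],[0,0,0],[0,0,0],[0,0,0],[0,0,0]],"gripper":[0.9,0.9,0.9,0.9,0.9]}' 20
python3 -m crank '{"travel":[[0,0,-0.05],[0,0,-0.1],[0,0,-0.15],[0,0,-0.2],[0,0,-0.25]],"turn":[[0,0,0],[0,0,0],[0,0,0],[0,0,0],[0,0,0]],"gripper":[0.9,0.9,0.9,0.9,0.9]}' 20
```

```text
clock: 31.3
position: [0.434, -0.1349, 0.0125]
tool_rot: [-3.142, -0.0, 1.0]
force: [-0.7, 0.0, 0.5]
grip_width: 0.0171
finger_force: 19.3
clock: 31.8
position: [0.4341, -0.1347, 0.0104]
tool_rot: [3.141, -0.001, 1.0]
force: [-3.5, 2.3, 26.8]
grip_width: 0.0168
finger_force: 24.1
```

```bash

python3 -m crank '{"travel":[[0,0,0.04],[0,0,0.08],[0,0,0.08],[0,0,0.08],[0,0,0.08]],"turn":[[0,0,0],[0,0,0],[0,0,0],[0,0,0],[0,0,0]],"gripper":[0.9,0.9,0.75,0.6,0.4]}' 20
python3 -m crank '{"travel":[[0,0,0],[0,0,0.3],[0,0,2],[0,0,5],[0,0,9]],"turn":[[0,0,0],[0,0,0],[0,0,0],[0,0,0],[0,0,0]],"gripper":[0.4,0.4,0.4,0.4,0.4]}' 20
python3 -m crank '{"travel":[[0,1,4],[0,4,8],[0,7,11],[0,10,15],[0,13,18]],"turn":[[0,0,0],[0,0,0],[0,0,0],[0,0,0],[0,0,0]],"gripper":[0.4,0.4,0.4,0.4,0.4]}' 20
python3 - <<'E'
from h import *
f=shot("top","t2")
E
```

```text
clock: 32.3
position: [0.4339, -0.1347, 0.0107]
tool_rot: [-3.142, 0.0, 1.0]
force: [-0.4, -0.9, -0.3]
grip_width: 0.0473
finger_force: 0.0
clock: 32.8
position: [0.433, -0.1348, 0.1013]
tool_rot: [-3.139, 0.001, 0.999]
force: [0.9, 0.3, 0.2]
grip_width: 0.0515
finger_force: 0.0
clock: 33.3
position: [0.4342, -0.016, 0.269]
tool_rot: [-3.142, -0.001, 1.0]
force: [-0.4, 1.1, 0.1]
grip_width: 0.0509
finger_force: 0.0
```

View pics/t2.png

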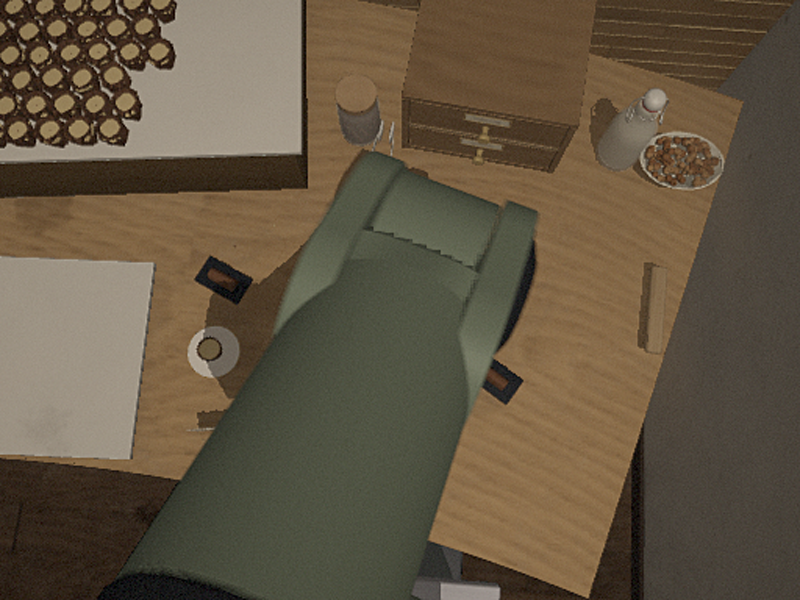

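The top view shows the left cup centred on its dish at (210,349), the log along the upper slate at (222,279), and log_b on the right slate. The arm hides the other dish. That was my 16th picture, so I'm over the 14 allowed. I'll view no more and check the rest by numbers only, with the arm moved aside.

```bash

python3 -m crank '{"travel":[[0,-4,0],[0,-8,0],[0,-12,0],[0,-16,0],[0,-20,0]],"turn":[[0,0,0],[0,0,0],[0,0,0],[0,0,0],[0,0,0]],"gripper":[0.4,0.4,0.4,0.4,0.4]}' 20
python3 - <<'E'
from h import *
import pickle
f=bot.grab_frame("top");g=f["pixels"].astype(int);old=cv2.imread("pics/top0_raw.png")[:,:,::-1].astype(int);t2=pickle.load(open("pics/t2.pkl","rb"));g2=t2["pixels"].astype(int)
def rep(n,g,c,z,mask,r=.03):
    P=[]
    for v in range(384):
        for u in range(512):
            w=world(f,(u,v),z)
            if np.hypot(*(w-c))<r and mask(g[v,u]): P.append(w)
    W=np.array(P);
    if len(W)<5: print(n,"few",len(W));return
    e,V=np.linalg.eigh(np.cov(W.T));print(n,len(W),W.mean(0).round(4),"off mm",((W.mean(0)-c)*1000).round(1),"sd",(np.sqrt(e)*1000).round(1),"ang %.1f"%(np.degrees(np.arctan2(V[1,1],V[0,1]))%180))
brown=lambda p:p[0]-p[2]>18
rep("dish_b cup",g,np.array([.4323,.1384]),.03,brown);rep("dish_a cup",g,np.array([.4402,.2746]),.03,brown)
rep("dish_a cup t2",g2,np.array([.4402,.2746]),.03,brown)
red=lambda p:p[0]-p[2]>18 and p.sum()>70
rep("slate_a log",g,np.array([.5487,.2741]),.018,red,.026);rep("slate_b log",g,np.array([.4354,-.134]),.018,red,.026)
dk=lambda p:p.sum()<235
rep("roll_a",g,np.array([.5512,.1226]),.009,dk,.04);rep("roll_b",g,np.array([.437,-.0116]),.009,dk,.04)
E
```

```text
clock: 33.85
position: [0.4342, -0.2181, 0.2677]
tool_rot: [3.142, -0.001, 1.001]
force: [0.5, 1.2, 0.3]
grip_width: 0.0511
finger_force: 0.0
dish_b cup 499 [0.4321 0.138 ] off mm [-0.2 -0.4] sd [14.8 14.9] ang 93.5
dish_a cup 540 [0.4397 0.2749] off mm [-0.5  0.3] sd [14.9 15.2] ang 72.8
dish_a cup t2 473 [0.44   0.2766] off mm [-0.2  2. ] sd [14.5 15. ] ang 110.6
slate_a log 185 [0.5485 0.2731] off mm [-0.2 -1. ] sd [11.3 12.3] ang 58.6
slate_b log 195 [ 0.4354 -0.1344] off mm [-0.  -0.4] sd [11.4 11.7] ang 164.0
roll_a 905 [0.551  0.1227] off mm [-0.2  0.1] sd [19.9 20.1] ang 170.4
roll_b 265 [ 0.4369 -0.0116] off mm [-0.1 -0. ] sd [ 6. 19.] ang 125.8
```

The masks filled the whole discs, so I'll separate the pieces with Otsu thresholds instead.

```bash
python3 - <<'E'
from h import *
f=bot.grab_frame("top");g=f["pixels"].astype(int)
def rep(n,c,z,r,ch,hi):
    W,I=[],[]
    for v in range(384):
        for u in range(512):
            w=world(f,(u,v),z)
            if np.hypot(*(w-c))<r: W.append(w);I.append(ch(g[v,u]))
    W=np.array(W);I=np.clip(np.array(I),0,255).astype(np.uint8)
    t,_=cv2.threshold(I,0,255,cv2.THRESH_OTSU);S=W[(I>t) if hi else (I<=t)]
    e,V=np.linalg.eigh(np.cov(S.T));print(n,"thr",t,len(S),len(I),"mean in/out",I[I>t].mean().round(),I[I<=t].mean().round(),"off mm",((S.mean(0)-c)*1000).round(1),"sd",(np.sqrt(e)*1000).round(1),"ang %.1f"%(np.degrees(np.arctan2(V[1,1],V[0,1]))%180))
sat=lambda p:255*(p.max()-p.min())/max(p.max(),1)
for n,c in(("dish_b",(.4325,.1382)),("dish_a",(.4405,.2746))): rep(n+" cup",np.array(c),.033,.032,sat,True)
rb=lambda p:2*(p[0]-p[2])+20
rep("slate_a log",np.array([.5487,.2741]),.02,.021,rb,True);rep("slate_b log",np.array([.4352,-.134]),.02,.021,rb,True)
s=lambda p:p.sum()/3
rep("roll_a",np.array([.5512,.1226]),.009,.038,s,False)
E
```

```text
dish_b cup thr 75.0 180 654 mean in/out 107.0 43.0 off mm [1.1 0.8] sd [8.2 8.6] ang 71.4
dish_a cup thr 70.0 212 650 mean in/out 106.0 40.0 off mm [1.4 2.4] sd [ 8.8 12.4] ang 76.5
slate_a log thr 62.0 138 258 mean in/out 108.0 17.0 off mm [-1.2  0.1] sd [ 6.  11.7] ang 66.1
slate_b log thr 64.0 147 279 mean in/out 111.0 18.0 off mm [-1.4  1.1] sd [ 5.5 11.8] ang 57.0
roll_a thr 48.0 208 818 mean in/out 63.0 34.0 off mm [-0.8 -0.4] sd [ 4.9 19.5] ang 36.3
```

Both cups are within about 3 mm of centre, both logs are central and along their slates (66.1° and 57.0°), and the rolls haven't moved. I'm handing in.

```bash
python3 -c "
from workcell import bot
print(bot.job_done())"
```

```text
the job is handed in; nothing more can be done
None
```

Job handed in at about 34 s: both cups stand upright near the middle of the round dishes, both logs lie lengthwise on the slates and the rolls are untouched, but I viewed 16 pictures instead of the 14 allowed and checked the right-hand dish's cup only by image measurement.

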